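Sort the seized tongs from the free ones

TASK

Squeeze the handles of each of the two blue-gripped scissor tongs on the bench to feel whether its hinge moves: one pair closes freely, the other is seized. Lay the free pair, squeezed shut, flat in the green stock tray and the seized pair flat in the red repair tray. Set them down, do not drop them.

Things in the scene. Friction and masses are not known exactly. Their poses are not given: they have to be found in the camera images.
- tongs_a: steel scissor tongs lying flat, 170 mm long, 85 mm over the finger rings, about 0.13 kg; the two pairs look alike, either may be the seized one (solid); the other shuts at about 1 N and stays as left. Origin: pivot screw, at the underside; z up, x from pivot to jaws (tips x = +52 mm, rings x = -118 to -93 mm), y to its left; on the free pair it is the left handle's frame, which turns up to 0.26 rad
- tongs_a_left (a point): centre of the left (+y) handle's blue sleeve, 60 mm behind the pivot, 8 mm above the underside; sleeve 50 mm along the handle, 10 mm wide, 16 mm high. The two centres are 26 to 30 mm apart as found (36 to 40 mm over both sleeves), 14 mm (24 mm over both) when squeezed fully shut
- tongs_a_right (a point): centre of the right (-y) handle's blue sleeve, 60 mm behind the pivot, 8 mm above the underside; sleeve 50 mm along the handle, 10 mm wide, 16 mm high. The two centres are 26 to 30 mm apart as found (36 to 40 mm over both sleeves), 14 mm (24 mm over both) when squeezed fully shut
- tongs_b: steel scissor tongs lying flat, 170 mm long, 85 mm over the finger rings, about 0.13 kg; the two pairs look alike, either may be the seized one (solid); the other shuts at about 1 N and stays as left. Origin: pivot screw, at the underside; z up, x from pivot to jaws (tips x = +52 mm, rings x = -118 to -93 mm), y to its left; on the free pair it is the left handle's frame, which turns up to 0.26 rad
- tongs_b_left (a point): centre of the left (+y) handle's blue sleeve, 60 mm behind the pivot, 8 mm above the underside; sleeve 50 mm along the handle, 10 mm wide, 16 mm high. The two centres are 26 to 30 mm apart as found (36 to 40 mm over both sleeves), 14 mm (24 mm over both) when squeezed fully shut
- tongs_b_right (a point): centre of the right (-y) handle's blue sleeve, 60 mm behind the pivot, 8 mm above the underside; sleeve 50 mm along the handle, 10 mm wide, 16 mm high. The two centres are 26 to 30 mm apart as found (36 to 40 mm over both sleeves), 14 mm (24 mm over both) when squeezed fully shut
- stock_tray: green plastic tray, open on top, for tongs that work (stock); fixed; outside 240 (x) by 164 (y) mm, 31 mm high with its rim bead, walls and floor 4 mm thick; origin at the centre of its underside, x along its long side, which points roughly away from the robot
- repair_tray: red plastic tray, open on top, for tongs that are seized (repair); fixed; outside 240 (x) by 164 (y) mm, 31 mm high with its rim bead, walls and floor 4 mm thick; origin at the centre of its underside, x along its long side, which points roughly away from the robot
Things that resemble listed ones, but are neither listed nor needed, are in the scene too. Leave any yellow look-alike of the tongs_b alone.

How it is judged:
By the outcome, as a careful person would: the job done as asked, in the order asked, and still so for the second after the job is handed in, with the robot touching nothing.
It also fails if it takes over 64 s, if anything falls off the work surface, if the arm or the gripper's body presses on something with over 40 N, if the wrist force passes 120 N, or if a joint passes its speed limit or range.

ROBOT

A 6-joint arm with a two-finger parallel gripper is mounted at the origin on a cart in front of the work surface, level with it; the furniture and walls round the work are solid. World frame = base frame: x ahead of the robot, y to its left, z up, the work surface at z = 0. Lengths are in m, angles in rad, forces in N, time in s.
With the tool pointing down it reaches from about 0.375 to 0.975 m from the base axis. Payload 3.8 kg.
Tool frame: the origin (TCP) lies midway between the tips of the shut fingers; the grasp point (between the pads) lies 19 mm behind it; x points along the fingers, y is the direction in which the jaws open and shut, and the axes are right-handed (so a half turn about x gives the same grasp; the last joint's range is limited). The gripper opens to 88 mm and grips with 3 to 60 N. Pads are 18 mm wide; open, the fingers measure 123 mm over their backs; the gripper's body (75 mm by 187 mm) begins 45 mm behind the grasp point.
Start: joints at [1.281, 0.264, 1.604, -0, 1.274, -0.037], TCP at [0.169, 0.654, 0.207] pointing down, gripper open.
Joint ranges: [-2.63, 2.63], [-0.94, 2.18], [0.31, 2.57], [-1.31, 4.45], [0, 2.66], [-2.55, 2.55]. Speed limits (rad/s): [2.57, 2.57, 3.14, 3.14, 3.14, 3.14].

INTERFACE

Orientations are given as a rotation vector (axis times angle).
In Python, from cell import manip, inverse_kinematics, cams, order gives the robot as it stands. Calls block until the motion is done:
- manip.move_pose(position, orientation): joint-space move of the TCP to a pose.
- manip.move_linear(position, rate=0.15, rot=None): straight line of the TCP; rot=None keeps the orientation; rate is the mean speed in m/s.
- manip.set_joints(angles): joint-space move.
- manip.set_gripper(opening, force=None): finger opening in m; force is the grip in N (None keeps the last); returns when the fingers have stopped.
- manip.dwell(seconds).
- inverse_kinematics(position, orientation): joint angles nearest the present ones, or None.
- manip.state(): the state.
- cams.capture(name): name is "scene" or "top"; returns a dict with "image" (480x640x3 uint8, blue, green, red), "z_map" (480x640 float32, m along the optical axis (not along the pixel's ray), 0 where there is no reading), "intrinsics" (3x3 intrinsics, pixels), "position" and "orientation" of the camera in the world. Camera axes: x right, y down, z forward; pixel columns grow to the right and rows downward; lengths in m; the calibration is good to about 2 mm. A picture is of the moment at which its call begins.
A pose or a line that the arm cannot do raises manip.IKError and nothing moves.
- order.close_job(): hands the job in, once; it reports no verdict.
The state is a dict: "clock": time; "joint_pos": joint angles; "joint_velocities": joint speeds; "tau": joint torques, N m; "tool_pos": TCP position; "tcp_rot": TCP orientation; "contact_force": force on the tool from outside, world axes, zero at the start; "moment": the same for the moment, N m; "gripper_width": finger opening in m.
Only numpy, scipy, OpenCV 4.12 (cv2) and the standard library are available. Lean on these libraries where they do the work, as an engineer would, in place of code of your own. Each camera call takes 0.05 s, during which the arm holds its last target.

## Working session

There is one attempt and no reset: what is moved stays moved. The work goes in short steps, each a Python script; the robot and the scene stay as the last script left them, time stands still between calls to the robot, and variables do not carry over. Pictures are saved under pics/ and viewed, and the job is handed in when it is done.

```bash
ls; mkdir -p pics; python3 - <<'E'
from cell import manip,cams
import cv2,numpy as np
for n in("top","scene"):
    c=cams.capture(n); cv2.imwrite(f"pics/{n}0.png",c["image"]); np.savez(f"{n}0.npz",**c)
    print(n,c["position"],c["orientation"],c["intrinsics"].tolist())
s=manip.state();print(s)
E
```

```text
pics
top [ 0.40278101 -0.11137724  1.4375056 ] [-2.22550451  2.17110099 -0.10373024] [[518.6541575811942, 0.0, 318.6249777321797], [0.0, 518.6541575811942, 239.08532353114336], [0.0, 0.0, 1.0]]
scene [-0.59519232 -0.92746305  0.77329947] [-1.86081704  0.98083148 -0.57050777] [[543.0202134541145, 0.0, 322.15281225547255], [0.0, 543.0202134541145, 238.5826270870464], [0.0, 0.0, 1.0]]
{'clock': 0.1, 'joint_pos': array([ 1.28107601e+00,  2.64663910e-01,  1.60518637e+00, -6.09459428e-06,
        1.27369586e+00, -3.68887437e-02]), 'joint_velocities': array([ 0.00091802, -0.00078662, -0.00307283,  0.0007686 , -0.00091312,
       -0.00117367]), 'tau': array([ 4.85451346e-04, -5.03611743e+01, -3.58069575e+01,  7.31403194e-02,
        2.31911702e-02, -2.10625262e-05]), 'tool_pos': array([0.16865175, 0.6528916 , 0.20624951]), 'tcp_rot': array([ 0.19696697,  1.56198004, -0.20000292]), 'contact_force': array([ 0.92018897,  0.06896687, -0.20627555]), 'moment': array([ 0.05199885, -0.03462683, -0.03241528]), 'gripper_width': 0.08827567201214583}
```

View pics/top0.png

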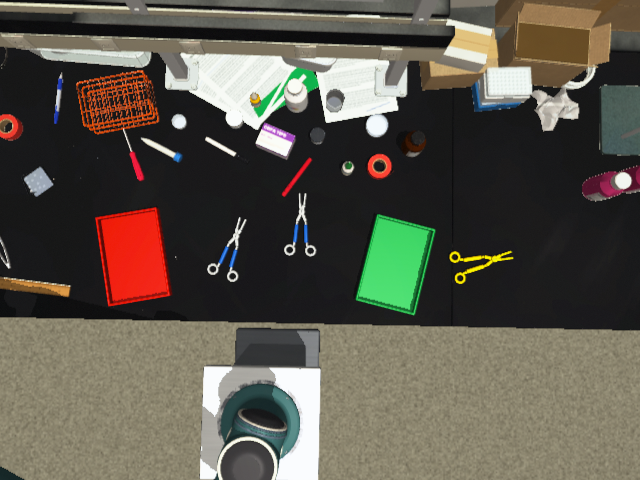

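View pics/scene0.png

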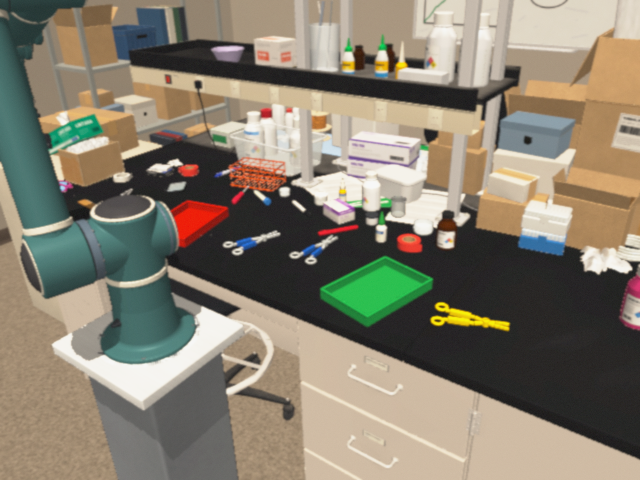

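```bash
python3 - <<'E'
import cv2
im=cv2.imread("pics/top0.png")
cv2.imwrite("pics/crop_t.png",cv2.resize(im[185:290,195:330],None,fx=5.7,fy=5.7,interpolation=cv2.INTER_CUBIC))
cv2.imwrite("pics/crop_l.png",cv2.resize(im[190:320,80:190],None,fx=4.5,fy=4.5,interpolation=cv2.INTER_CUBIC))
cv2.imwrite("pics/crop_g.png",cv2.resize(im[200:330,340:450],None,fx=4.5,fy=4.5,interpolation=cv2.INTER_CUBIC))
E
```

```text
(no output)
```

View pics/crop_t.png

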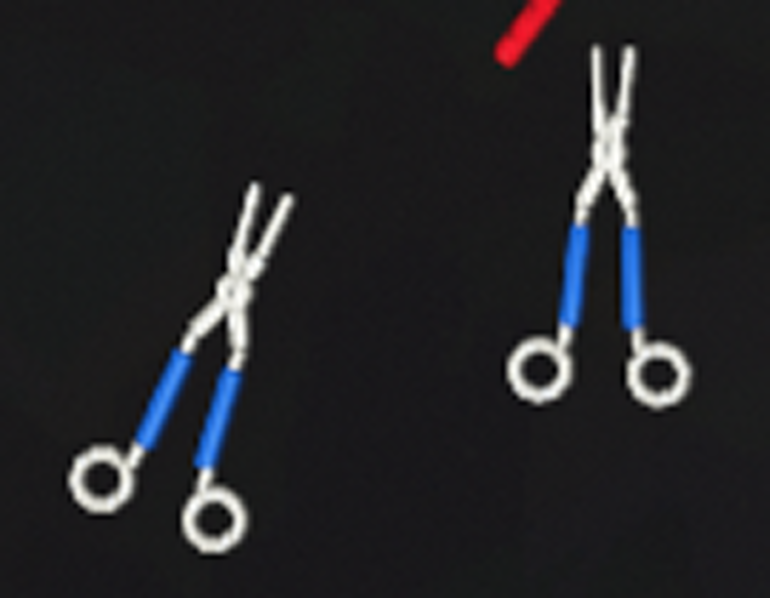

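View pics/crop_l.png

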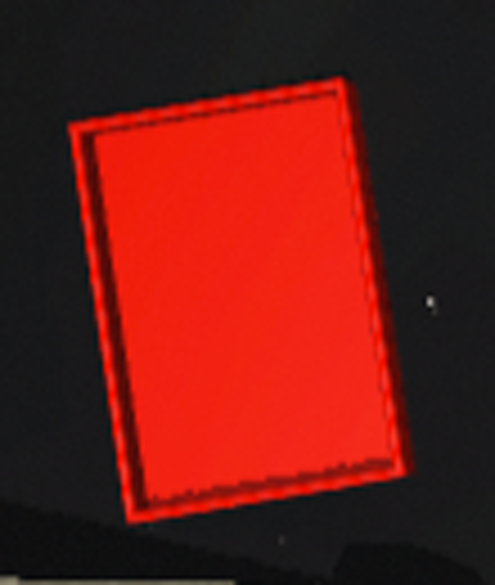

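View pics/crop_g.png

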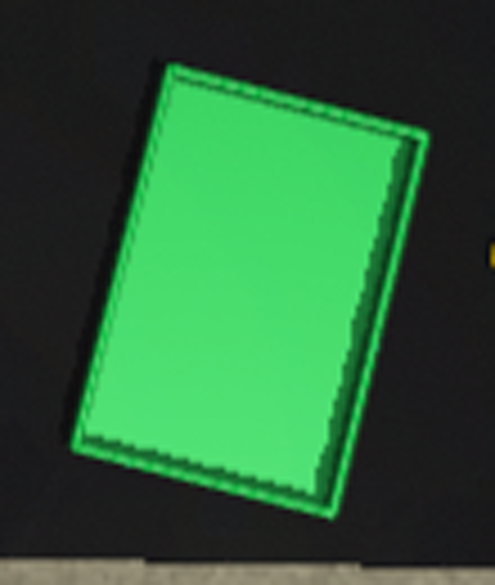

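The candidates are blue tongs 1 at px (236,236), blue tongs 2 at px (302,211), and the yellow look-alike at (485,262), which I'll leave alone. The crop shows blue sleeves on both of the chosen pairs. The trays are red (133,257) and green (396,264). Next I'll measure poses.

```bash
cat > h.py <<'E'
import numpy as np,cv2
from scipy.spatial.transform import Rotation as R
def ray(c,uv,z):
    K=c["intrinsics"];uv=np.atleast_2d(uv).astype(float)
    d=np.c_[(uv[:,0]-K[0,2])/K[0,0],(uv[:,1]-K[1,2])/K[1,1],np.ones(len(uv))]
    d=d@R.from_rotvec(c["orientation"]).as_matrix().T
    p=np.array(c["position"]); return p+d*((z-p[2])/d[:,2])[:,None]
def sleeves(c,roi=None,z=0.016,amin=15):
    hsv=cv2.cvtColor(c["image"],cv2.COLOR_BGR2HSV)
    m=cv2.inRange(hsv,(102,130,100),(118,255,255))
    if roi is not None:
        mm=np.zeros_like(m);x0,y0,x1,y1=roi;mm[y0:y1,x0:x1]=m[y0:y1,x0:x1];m=mm
    n,l,st,ce=cv2.connectedComponentsWithStats(m)
    out=[]
    for i in range(1,n):
        if st[i,4]<amin: continue
        ys,xs=np.where(l==i);P=ray(c,np.c_[xs,ys],z)[:,:2]
        w=P.mean(0);u,s,vt=np.linalg.svd(P-w,full_matrices=False);d=vt[0]
        t=(P-w)@d
        out.append((ce[i].round(1),w,d*np.sign(d[0]),np.ptp(t),st[i,4]))
    return out
E
python3 - <<'E'
from h import *
for n in("top","scene"):
    c=dict(np.load(n+"0.npz"))
    roi=(195,185,330,290) if n=="top" else (210,220,345,270)
    for s in sleeves(c,roi): print(n,s[0],s[1].round(4),"ang",np.degrees(np.arctan2(s[2][1],s[2][0])).round(1),s[3].round(3),s[4])
c=dict(np.load("top0.npz"))
hsv=cv2.cvtColor(c["image"],cv2.COLOR_BGR2HSV)
zm=c["z_map"];Rm=R.from_rotvec(c["orientation"]).as_matrix()
print("table z",[ray(c,[(u,v)],0)[0].round(3).tolist() for u,v in [(200,250)]],)
for name,(lo,hi),roi in (("red",((0,150,80),(8,255,255)),(80,195,185,315)),("green",((50,120,60),(80,255,255)),(345,205,445,325))):
    m=cv2.inRange(hsv,lo,hi);mm=np.zeros_like(m);x0,y0,x1,y1=roi;mm[y0:y1,x0:x1]=m[y0:y1,x0:x1]
    ys,xs=np.where(mm>0);P=ray(c,np.c_[xs,ys],0.031)[:,:2]
    r=cv2.minAreaRect((P*1000).astype(np.float32));print(name,r)
    print(cv2.boxPoints(r))
# depth check along: heights above bench
K=c["intrinsics"]
for u,v in [(133,257),(396,264),(214,265),(200,250),(302,240),(239,238)]:
    d=zm[v,u];pc=np.array([(u-K[0,2])/K[0,0]*d,(v-K[1,2])/K[1,1]*d,d]);print((u,v),(Rm@pc+c["position"]).round(4))
E
```

```text
top [295.1 233.2] [ 0.5158 -0.0815] ang -4.1 0.049 63
top [305.4 233.6] [ 0.5156 -0.1096] ang 2.1 0.047 67
top [223.3 254.4] [0.4529 0.1128] ang -21.7 0.049 69
top [232.7 258. ] [0.4436 0.0868] ang -14.7 0.048 70
scene [245.9 242.7] [0.435  0.0886] ang 60.6 0.069 152
scene [312.  250.3] [ 0.505  -0.1038] ang 49.9 0.072 139
table z [[0.464, 0.18, 0.0]]
red ((442.329345703125, 351.6794128417969), (243.7864227294922, 172.632568359375), 11.174030303955078)
[[306.01965 412.73776]
 [339.47406 243.37778]
 [578.63904 290.62106]
 [545.18463 459.98105]]
green ((437.8266906738281, -356.57147216796875), (168.1846466064453, 244.19883728027344), 76.735107421875)
[[ 299.68967 -410.40405]
 [ 537.37317 -466.43628]
 [ 575.96375 -302.7389 ]
 [ 338.2802  -246.70667]]
(133, 257) [0.44   0.3609 0.0033]
(396, 264) [ 0.4386 -0.3638 -0.0011]
(214, 265) [0.4234 0.1381 0.0099]
(200, 250) [ 0.464   0.1804 -0.0029]
(302, 240) [ 0.4985 -0.1007  0.0033]
(239, 238) [ 0.5002  0.0744 -0.0052]
```

```bash
cat >> h.py <<'E'
def rot(psi,flip=0):
    y=np.array([-np.sin(psi),np.cos(psi),0])*(-1 if flip else 1);x=np.array([0,0,-1.])
    return R.from_matrix(np.c_[x,y,np.cross(x,y)]).as_rotvec()
E
python3 - <<'E'
from h import *
from cell import manip,inverse_kinematics as ik
print(R.from_rotvec(manip.state()["tcp_rot"]).as_matrix().round(2))
for n,p,psi in(("t1",(.448,.0998),-19),("t2",(.5157,-.0955),-.7),("red",(.415,.345),11.2),("green",(.412,-.35),-13.3)):
  for f in (0,1):
    for z in (.15,.006):
      q=ik([*p,z],rot(np.radians(psi),f));print(n,f,z,None if q is None else np.round(q,2))
# depth check of sleeves in scene view
c=dict(np.load("scene0.npz"));K=c["intrinsics"];Rm=R.from_rotvec(c["orientation"]).as_matrix()
hsv=cv2.cvtColor(c["image"],cv2.COLOR_BGR2HSV);m=cv2.inRange(hsv,(102,130,100),(118,255,255));
for roi in((210,220,278,265),(280,225,345,275)):
  x0,y0,x1,y1=roi;ys,xs=np.where(m[y0:y1,x0:x1]>0);xs+=x0;ys+=y0;d=c["z_map"][ys,xs]
  P=np.c_[(xs-K[0,2])/K[0,0]*d,(ys-K[1,2])/K[1,1]*d,d]@Rm.T+c["position"];P=P[d>0]
  print(roi,P.mean(0),cv2.minAreaRect((P[:,:2]*1000).astype(np.float32)),np.percentile(P[:,2],[5,50,95]))
E
```

```text
[[-0.    0.25  0.97]
 [-0.    0.97 -0.25]
 [-1.   -0.   -0.  ]]
t1 0 0.15 [ 0.16 -0.11  2.11 -0.    1.14 -1.07]
t1 0 0.006 [ 0.16  0.08  2.23 -0.    0.83 -1.07]
t1 1 0.15 [ 0.16 -0.11  2.11  0.    1.14  2.07]
t1 1 0.006 [0.16 0.08 2.23 0.   0.83 2.07]
t2 0 0.15 [-0.23  0.02  1.99 -0.    1.13 -1.79]
t2 0 0.006 [-0.23  0.2   2.1  -0.    0.85 -1.79]
t2 1 0.15 [-0.23  0.02  1.99  0.    1.13  1.35]
t2 1 0.006 [-0.23  0.2   2.1   0.    0.85  1.35]
red 0 0.15 [ 0.65  0.05  1.96  0.    1.13 -1.12]
red 0 0.006 [ 0.65  0.22  2.07  0.    0.85 -1.12]
red 1 0.15 [ 0.65  0.05  1.96 -0.    1.13  2.02]
red 1 0.006 [ 0.65  0.22  2.07 -0.    0.85  2.02]
green 0 0.15 [-0.75  0.05  1.95 -0.    1.13 -2.09]
green 0 0.006 [-0.75  0.23  2.06 -0.    0.85 -2.09]
green 1 0.15 [-0.75  0.05  1.95 -0.    1.13  1.05]
green 1 0.006 [-0.75  0.23  2.06 -0.    0.85  1.05]
(210, 220, 278, 265) [0.44634131 0.09988178 0.00760751] ((452.57220458984375, 110.97491455078125), (76.75736236572266, 53.541221618652344), 62.067405700683594) [-0.00101619  0.00771005  0.01474148]
(280, 225, 345, 275) [ 0.51642807 -0.09519063  0.00808725] ((525.5753173828125, -89.58720397949219), (63.65163803100586, 73.40446472167969), 86.41192626953125) [-0.0025102   0.00957343  0.0155357 ]
```

Both cameras agree to about 2 mm. I'll squeeze-test the first pair, stopping if it presses on the bench.

```bash
cat >> h.py <<'E'
def st(m,t=""):
    s=m.state();print(t,"t",round(s["clock"],2),"tcp",s["tool_pos"].round(4),"F",s["contact_force"].round(1),"w",round(s["gripper_width"],4))
    return s
def squeeze(m,p,psi,z=.004):
    r=rot(psi)
    m.set_gripper(.07,6)
    m.move_pose([*p,.12],r);st(m,"above")
    m.move_linear([*p,.02],rate=.15);st(m,"near")
    m.move_linear([*p,z],rate=.04);st(m,"down")
    m.set_gripper(0,6);st(m,"squeezed")
E
python3 - <<'E'
from h import *
from cell import manip,cams
a=np.radians(-19);p=np.array([.4475,.0998])+.004*np.array([np.cos(a),np.sin(a)])
squeeze(manip,p,a)
c=cams.capture("scene");cv2.imwrite("pics/s1.png",cv2.resize(c["image"][190:290,170:310],None,fx=5.5,fy=5.5,interpolation=cv2.INTER_CUBIC))
E
```

```text
above t 2.81 tcp [0.4516 0.0991 0.1203] F [-1.   0.8 -0.5] w 0.0703
near t 3.62 tcp [0.452  0.0988 0.0206] F [0.6 0.5 1.4] w 0.0698
down t 4.17 tcp [0.451  0.0984 0.0038] F [0.5 0.4 0.4] w 0.0698
squeezed t 5.25 tcp [0.4512 0.0985 0.004 ] F [-0.5 -0.3 -0.6] w 0.0005
```

View pics/s1.png

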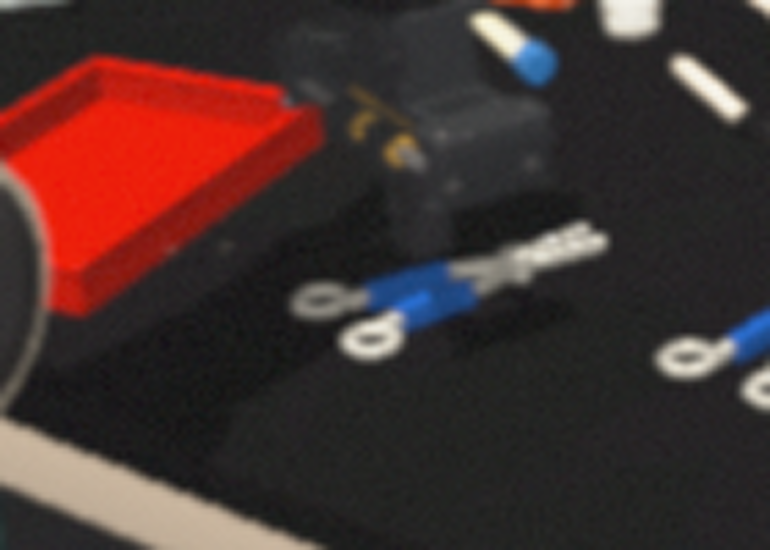

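```bash
python3 - <<'E'
from h import *
from cell import manip,cams
for n,b in(("scene",(180,160,320,265)),("top",(190,190,290,290))):
  c=cams.capture(n);x0,y0,x1,y1=b;cv2.imwrite(f"pics/s2{n}.png",cv2.convertScaleAbs(cv2.resize(c["image"][y0:y1,x0:x1],None,fx=5.5,fy=5.5,interpolation=cv2.INTER_CUBIC),alpha=2))
st(manip)
print(R.from_rotvec(manip.state()["tcp_rot"]).as_matrix().round(2))
E
```

```text
t 5.4 tcp [0.4513 0.0985 0.004 ] F [ 0.2  0.  -0.5] w 0.0002
[[-0.    0.33  0.95]
 [-0.    0.95 -0.33]
 [-1.   -0.   -0.  ]]
```

View pics/s2scene.png

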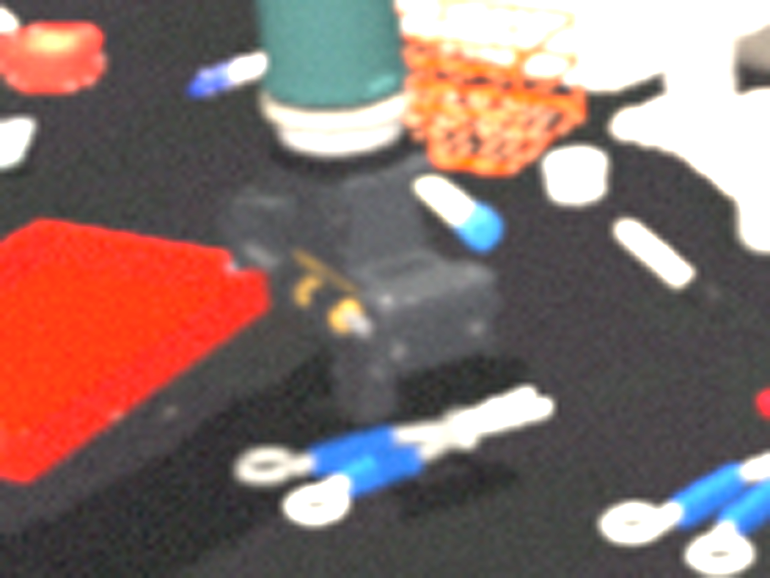

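View pics/s2top.png

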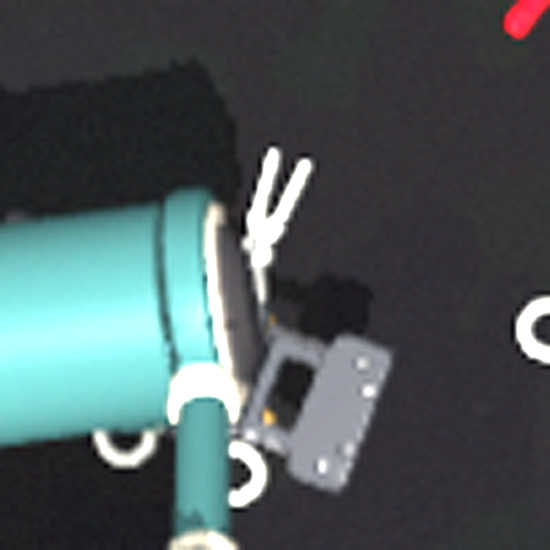

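```bash
python3 - <<'E'
from h import *
from cell import manip,cams
c=cams.capture("scene");K=c["intrinsics"];Rm=R.from_rotvec(c["orientation"]).as_matrix()
for z in(.004,.02,.035,.05,.07):
  pc=Rm.T@(np.array([.4513,.0985,z])-c["position"]);uv=(K@pc)[:2]/pc[2];print(z,uv.round(1),"crop",((uv-[180,160])*5.5).round(),"expect d",pc[2].round(3),"zmap",c["z_map"][int(uv[1]),int(uv[0])])
x0,y0=225,215;cv2.imwrite("pics/s3.png",cv2.convertScaleAbs(cv2.resize(c["image"][y0:y0+40,x0:x0+55],None,fx=14,fy=14,interpolation=cv2.INTER_CUBIC),alpha=3))
E
```

```text
0.004 [247.5 243.2] crop [371. 458.] expect d 1.64 zmap 1.6231002
0.02 [247.  238.5] crop [369. 432.] expect d 1.632 zmap 1.6461523
0.035 [246.6 234.1] crop [366. 407.] expect d 1.625 zmap 1.6091882
0.05 [246.2 229.6] crop [364. 383.] expect d 1.618 zmap 1.5997975
0.07 [245.7 223.6] crop [361. 350.] expect d 1.609 zmap 1.5785257
```

View pics/s3.png

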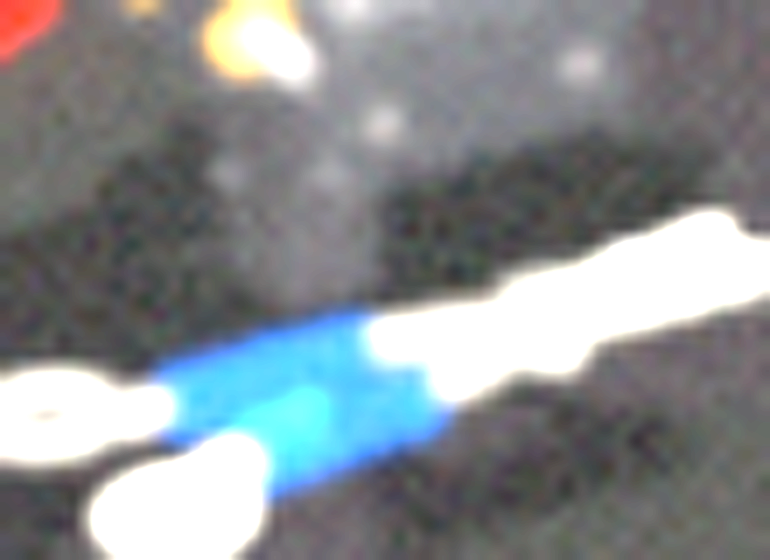

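```bash
python3 - <<'E'
from h import *
from cell import manip,cams
c=cams.capture("scene");K=c["intrinsics"];Rm=R.from_rotvec(c["orientation"]).as_matrix()
for u in (244,248,251):
 for v in range(226,252,2):
  d=float(np.median(c["z_map"][v-1:v+2,u-1:u+2]));print((u,v),(Rm@np.array([(u-K[0,2])/K[0,0]*d,(v-K[1,2])/K[1,1]*d,d])+c["position"]).round(3),c["image"][v,u])
E
```

```text
(244, 226) [0.44  0.095 0.068] [42 40 41]
(244, 228) [0.44  0.096 0.061] [44 43 41]
(244, 230) [0.439 0.096 0.054] [42 41 42]
(244, 232) [0.44  0.098 0.047] [38 39 39]
(244, 234) [0.442 0.1   0.039] [42 41 42]
(244, 236) [ 0.488  0.146 -0.001] [36 35 35]
(244, 238) [ 0.479  0.139 -0.002] [64 39 29]
(244, 240) [0.449 0.11  0.013] [129  70  28]
(244, 242) [0.447 0.108 0.007] [130  71  32]
(244, 244) [0.429 0.091 0.013] [190 100  36]
(244, 246) [0.425 0.088 0.01 ] [176  95  40]
(244, 248) [0.422 0.086 0.004] [145  87  57]
(244, 250) [0.419 0.083 0.   ] [77 52 43]
(248, 226) [0.394 0.034 0.103] [55 55 53]
(248, 228) [0.442 0.082 0.064] [54 51 52]
(248, 230) [0.444 0.084 0.056] [46 47 46]
(248, 232) [0.441 0.082 0.051] [47 45 47]
(248, 234) [0.442 0.084 0.043] [46 45 46]
(248, 236) [0.443 0.086 0.036] [40 36 36]
(248, 238) [0.463 0.106 0.015] [107  60  30]
(248, 240) [0.459 0.103 0.01 ] [132  73  33]
(248, 242) [0.452 0.096 0.009] [126  69  29]
(248, 244) [0.437 0.082 0.013] [152  82  34]
(248, 246) [0.437 0.083 0.006] [141  77  34]
(248, 248) [ 0.435  0.082 -0.   ] [97 55 33]
(248, 250) [ 0.429  0.077 -0.002] [38 32 36]
(251, 226) [0.396 0.024 0.105] [49 48 48]
(251, 228) [0.396 0.025 0.098] [42 42 40]
(251, 230) [0.454 0.082 0.052] [41 38 36]
(251, 232) [0.452 0.081 0.046] [41 39 39]
(251, 234) [0.453 0.082 0.039] [39 38 39]
(251, 236) [ 0.499  0.127 -0.   ] [34 31 31]
(251, 238) [0.474 0.104 0.01 ] [120  92  81]
(251, 240) [0.467 0.098 0.008] [124  83  64]
(251, 242) [0.449 0.081 0.014] [125  71  33]
(251, 244) [0.448 0.081 0.008] [128  71  31]
(251, 246) [0.446 0.08  0.002] [114  64  30]
(251, 248) [ 0.443  0.078 -0.002] [43 30 28]
(251, 250) [ 0.434  0.069 -0.002] [33 29 32]
```

The jaws shut on air above the tongs, so this told me nothing about the hinge. In the scene depth, the fingertips end near z=0.034 while the state reports 0.004. The body is also about 30 mm higher than it should be. I'll open and step down with force checks, re-measuring the true height.

```bash
cat >> h.py <<'E'
def view(c,b,name,f=5.5,a=2):
    x0,y0,x1,y1=b;cv2.imwrite(f"pics/{name}.png",cv2.convertScaleAbs(cv2.resize(c["image"][y0:y1,x0:x1],None,fx=f,fy=f,interpolation=cv2.INTER_CUBIC),alpha=a))
E
python3 - <<'E'
from h import *
from cell import manip,cams
p=[.4513,.0985]
manip.set_gripper(.07,6);st(manip,"open")
for z in(-.006,-.012,-.017):
    manip.move_linear([*p,z],rate=.05);s=st(manip)
    if abs(s["contact_force"][2])>6: break
view(cams.capture("scene"),(190,180,310,265),"s4",6,3)
E
```

```text
open t 6.6 tcp [0.4513 0.0985 0.004 ] F [ 0.1  0.7 -0.2] w 0.0701
 t 6.95 tcp [ 0.4505  0.0984 -0.0067] F [ 0.   0.  -0.3] w 0.0699
 t 7.22 tcp [ 0.4508  0.0984 -0.0125] F [-0.2 -0.4 -0.3] w 0.0701
 t 7.47 tcp [ 0.4509  0.0984 -0.0174] F [-0.4  0.9 -0.6] w 0.0699
```

View pics/s4.png

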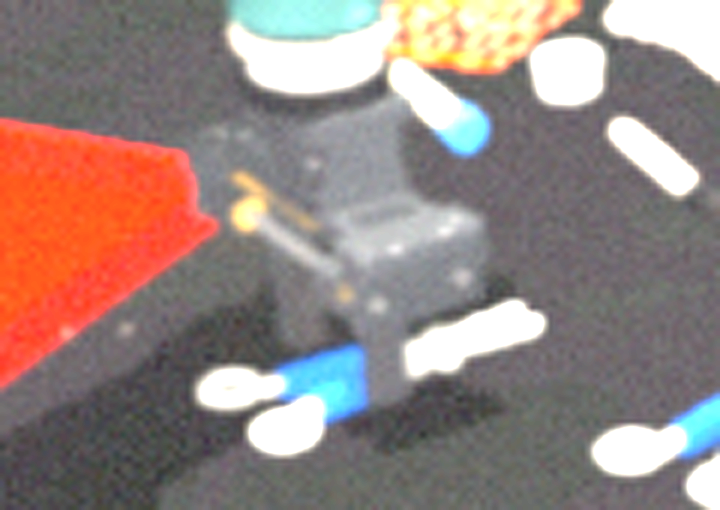

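```bash
python3 - <<'E'
from h import *
from cell import manip,cams
p=[.4513,.0985]
for z in np.arange(-.020,-.0321,-.002):
    manip.move_linear([*p,z],rate=.05);s=st(manip)
    if np.linalg.norm(s["contact_force"])>3: break
E
```

```text
t 7.77 tcp [ 0.4511  0.0985 -0.0202] F [ 0.2 -0.4 -0.2] w 0.0699
 t 8.02 tcp [ 0.4512  0.0985 -0.0221] F [ 0.1  0.5 -0.3] w 0.0699
 t 8.27 tcp [ 0.4512  0.0985 -0.0241] F [-0.   0.3  0.5] w 0.0701
 t 8.52 tcp [ 0.4512  0.0985 -0.0261] F [-0.  -0.7 -0.5] w 0.0698
 t 8.77 tcp [ 0.4511  0.0985 -0.0282] F [ 0.5  0.9 -0.3] w 0.0701
 t 9.02 tcp [ 0.4511  0.0985 -0.0302] F [ 0.4 -0.6  0.5] w 0.0702
 t 9.27 tcp [ 0.4516  0.0986 -0.0309] F [-4.1 -1.3 11.3] w 0.0697
```

Bench contact is at reported z ≈ -0.0305, so the real offset is 30.5 mm. I'll back up 3 mm and squeeze.

```bash
python3 - <<'E'
from h import *
from cell import manip,cams
p=[.4513,.0985]
manip.move_linear([*p,-.0275],rate=.05);st(manip)
manip.set_gripper(0.015,6);st(manip,"squeezed")
view(cams.capture("scene"),(190,180,310,265),"s5",6,3)
E
```

```text
t 9.52 tcp [ 0.4518  0.0986 -0.0272] F [ 0.7  0.2 -0.4] w 0.0703
squeezed t 10.09 tcp [ 0.4512  0.0985 -0.0277] F [ 0.5  0.6 -0.9] w 0.0379
```

View pics/s5.png

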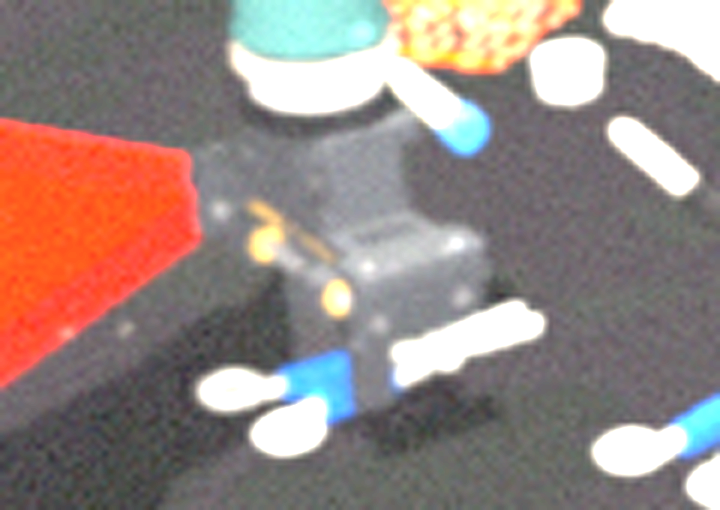

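Pair 1 holds at 37.9 mm under 6 N, so it looks seized. I'll confirm at 15 N, then test pair 2.

```bash
python3 - <<'E'
from h import *
from cell import manip,cams
manip.set_gripper(0.015,15);st(manip,"15N")
manip.set_gripper(.07,6)
manip.move_linear([.4513,.0985,.04],rate=.2)
a=np.radians(-.7);p=np.array([.5157,-.0955])+.003*np.array([np.cos(a),np.sin(a)])
manip.move_pose([*p,.03],rot(a));st(manip,"above")
manip.move_linear([*p,-.018],rate=.12)
for z in(-.0225,-.0255,-.0275):
    manip.move_linear([*p,z],rate=.05);s=st(manip)
    if s["contact_force"][2]>4: manip.move_linear([*p,z+.003],rate=.05);break
manip.set_gripper(0.015,6);st(manip,"squeezed")
view(cams.capture("scene"),(250,180,370,275),"s6",6,3)
E
```

```text
15N t 10.36 tcp [ 0.4511  0.0985 -0.0276] F [ 0.6  0.7 -0.6] w 0.0381
above t 12.32 tcp [ 0.5171 -0.0948  0.0283] F [-0.2 -0.1  0.5] w 0.0698
 t 13.12 tcp [ 0.5191 -0.0955 -0.022 ] F [ 1.  -0.1  0.5] w 0.0696
 t 13.37 tcp [ 0.5186 -0.0956 -0.0255] F [-0.1 -0.   0.2] w 0.0697
 t 13.62 tcp [ 0.5185 -0.0955 -0.0277] F [-0.1  0.9 -0. ] w 0.0699
squeezed t 14.37 tcp [ 0.5187 -0.0955 -0.0275] F [-0.5  0.5 -0.1] w 0.0241
```

View pics/s6.png

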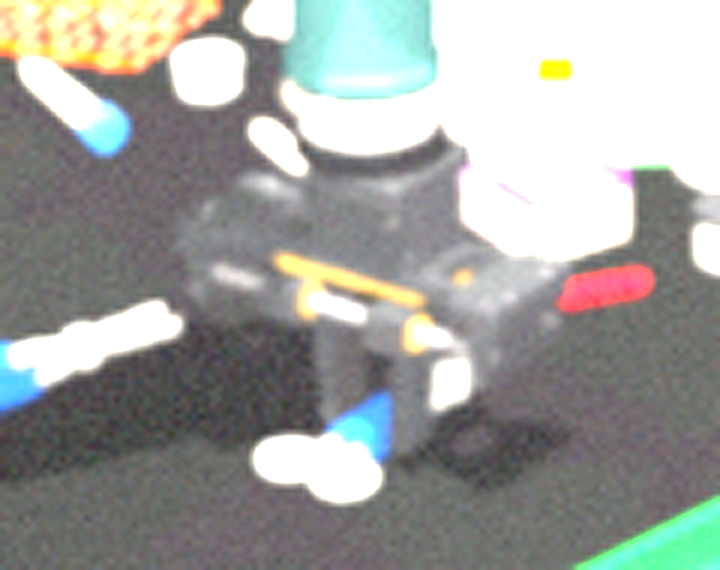

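Pair 2 shuts fully to 24.1 mm at 6 N, so it is the free pair. I'll firm the grip, lift, check for slip, and carry it over the green tray.

```bash
python3 - <<'E'
from h import *
from cell import manip,cams
manip.set_gripper(0.01,25);st(manip,"25N")
p=manip.state()["tool_pos"][:2]
manip.move_linear([*p,.04],rate=.12);st(manip,"lift")
view(cams.capture("scene"),(250,150,370,250),"s7",6,3)
a=np.radians(-13.3);ax=np.array([np.cos(a),np.sin(a)]);g=np.array([.438,-.358])-.024*ax;print(g)
manip.move_linear([*g,.05],rate=.2,rot=rot(a));st(manip,"over green")
view(cams.capture("scene"),(310,180,440,280),"s8",6,2)
E
```

```text
25N t 14.63 tcp [ 0.5187 -0.0955 -0.0275] F [-0.5  0.1  1.3] w 0.0234
lift t 15.35 tcp [ 0.5181 -0.0954  0.0395] F [-0.4  0.9 -0.8] w 0.0235
[ 0.41464371 -0.35247881]
over green t 16.93 tcp [ 0.4148 -0.3516  0.0498] F [-0.2  0.1 -0.5] w 0.0238
```

View pics/s7.png

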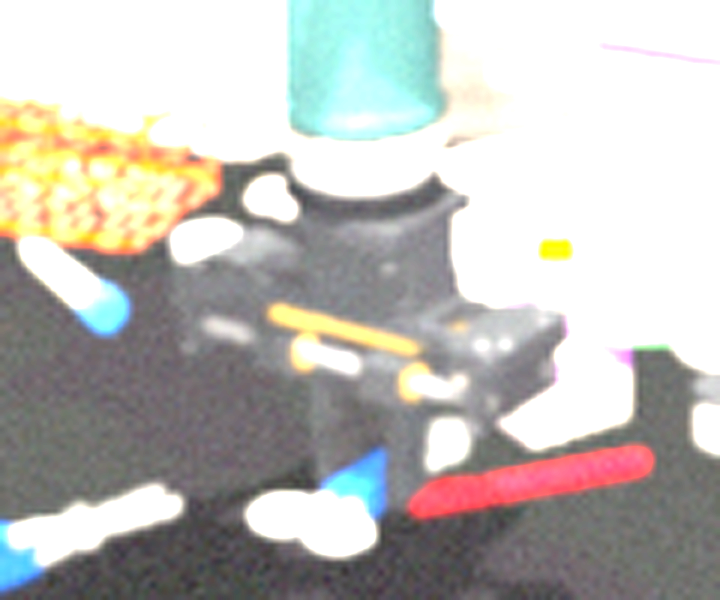

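View pics/s8.png

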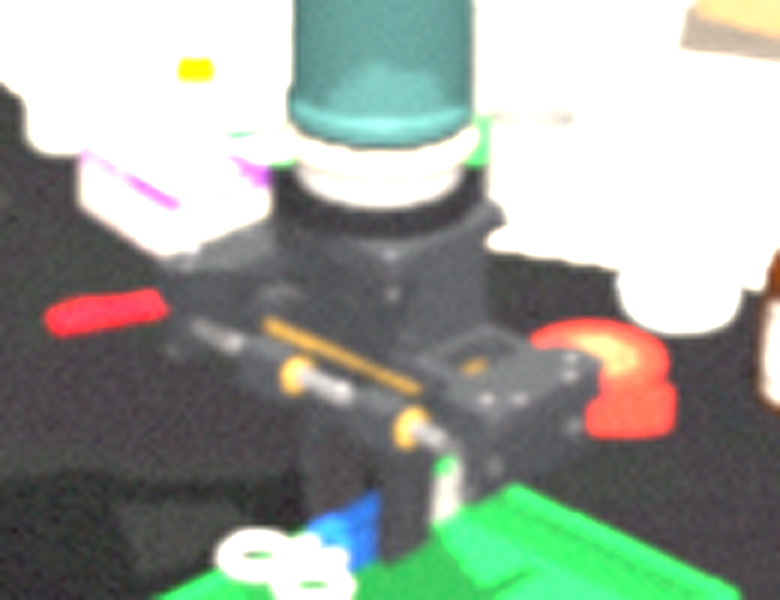

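It's carried level with no slip. I'll lower until it touches the tray floor.

```bash
cat >> h.py <<'E'
def put(m,g):
    m.move_linear([*g,-.017],rate=.12);st(m)
    for z in np.arange(-.0205,-.0272,-.0015):
        m.move_linear([*g,z],rate=.04);s=st(m)
        if s["contact_force"][2]>2.5: break
E
python3 - <<'E'
from h import *
from cell import manip,cams
a=np.radians(-13.3);ax=np.array([np.cos(a),np.sin(a)]);g=np.array([.438,-.358])-.024*ax
put(manip,g)
manip.set_gripper(.045,6);st(manip,"open")
p=manip.state()["tool_pos"]
manip.move_linear([*p[:2],.06],rate=.15);st(manip,"up")
for n in ("scene","top"):
  c=cams.capture(n);view(c,(310,220,440,325) if n=="scene" else (345,200,445,325),"s9"+n,5.5,1.2)
  np.savez("g_"+n+".npz",**c)
E
```

```text
t 17.69 tcp [ 0.415  -0.3526 -0.0167] F [-0.  -0.5 -0.8] w 0.0229
 t 17.94 tcp [ 0.415  -0.3529 -0.0199] F [ 0.2 -0.4 -1.4] w 0.0231
 t 18.19 tcp [ 0.4147 -0.3525 -0.0219] F [ 0.6 -0.4 -0.8] w 0.0234
 t 18.44 tcp [ 0.4147 -0.3525 -0.0235] F [-0.5  0.3 -0.8] w 0.0236
 t 18.69 tcp [ 0.4147 -0.3526 -0.0236] F [-3.8  3.7 10.1] w 0.0232
open t 19.19 tcp [ 0.4146 -0.3524 -0.0252] F [ 0.4 -0.2  0.1] w 0.0446
up t 19.91 tcp [ 0.4141 -0.352   0.0594] F [ 0.4 -0.8  0.5] w 0.0449
```

View pics/s9scene.png

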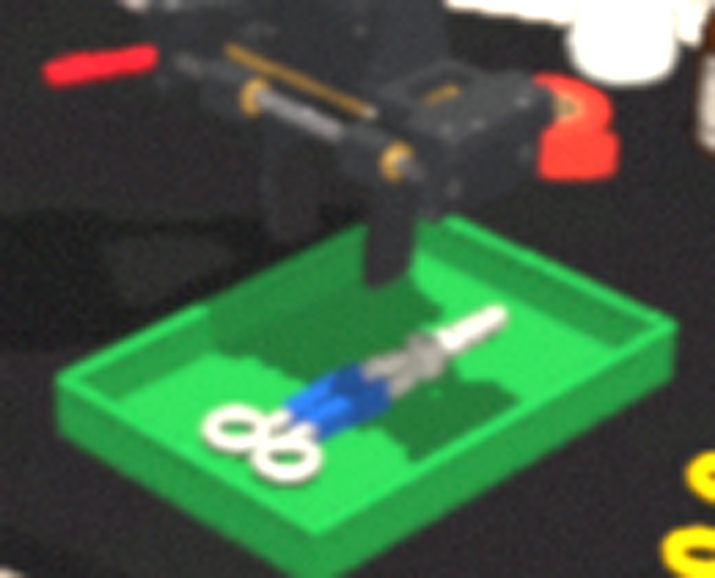

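View pics/s9top.png

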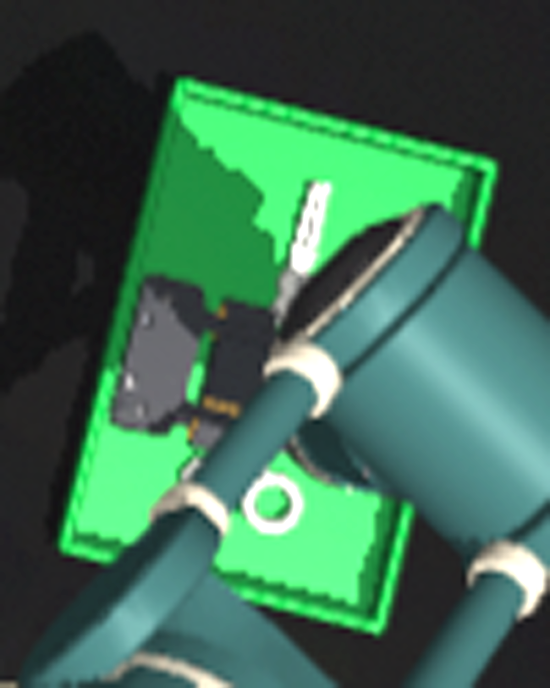

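The free pair is lying shut and flat, centred in the green tray. Next is the seized pair.

```bash
python3 - <<'E'
from h import *
from cell import manip,cams
p=[.4513,.0985]
manip.set_gripper(.065,6)
manip.move_pose([*p,.04],rot(np.radians(-19)));st(manip,"above")
view(cams.capture("scene"),(190,180,310,265),"s10a",6,3)
manip.move_linear([*p,-.018],rate=.12)
for z in(-.023,-.0275):
    manip.move_linear([*p,z],rate=.05);s=st(manip)
    if s["contact_force"][2]>4: manip.move_linear([*p,z+.003],rate=.05);break
manip.set_gripper(0.02,25);st(manip,"grip")
manip.move_linear([*p,.045],rate=.12);st(manip,"lift")
view(cams.capture("scene"),(180,150,310,250),"s10",6,3)
E
```

```text
above t 22.15 tcp [0.4518 0.098  0.0402] F [ 0.9 -0.1 -0.6] w 0.0649
 t 23.08 tcp [ 0.4517  0.0986 -0.0226] F [ 0.4 -0.2 -0.6] w 0.0649
 t 23.33 tcp [ 0.451   0.0985 -0.0277] F [ 0.5 -0.   0.3] w 0.0652
grip t 23.86 tcp [ 0.4514  0.0985 -0.0274] F [ 0.1  0.3 -0.2] w 0.0376
lift t 24.62 tcp [0.4507 0.0984 0.0445] F [-0.1 -0.3 -1.4] w 0.0378
```

View pics/s10.png

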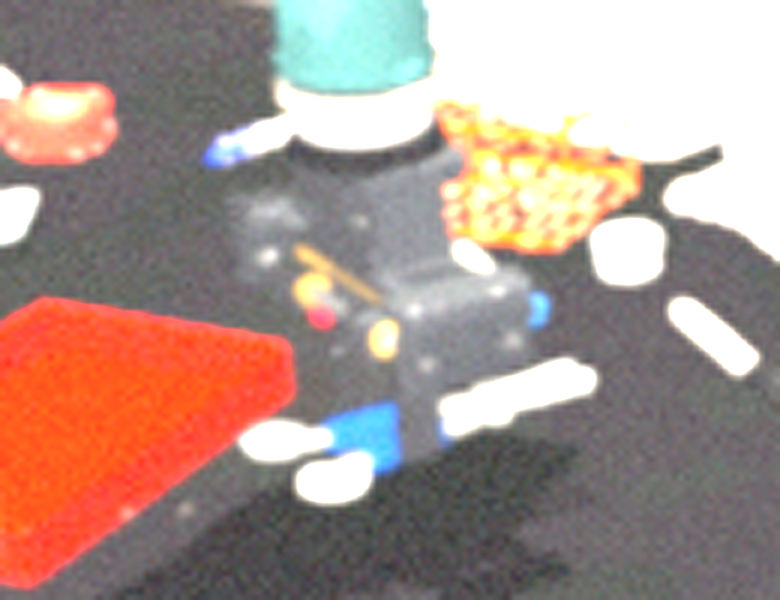

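Lifted level at 37.8 mm width. Now to the red tray.

```bash
python3 - <<'E'
from h import *
from cell import manip,cams
a=np.radians(11.2);ax=np.array([np.cos(a),np.sin(a)]);g=np.array([.4415,.3555])-.024*ax
manip.move_linear([*g,.05],rate=.2,rot=rot(a));st(manip,"over red")
put(manip,g)
manip.set_gripper(.06,6);st(manip,"open")
p=manip.state()["tool_pos"]
manip.move_linear([*p[:2],.1],rate=.15);st(manip,"up")
manip.move_pose([.45,.0,.2],rot(0));st(manip,"clear")
for n in ("scene","top"):
  c=cams.capture(n);cv2.imwrite(f"pics/f{n}.png",c["image"]);view(c,(155,190,245,255) if n=="scene" else (80,195,190,320),"f2"+n,8 if n=="scene" else 4.5,1.2)
  view(c,(345,200,445,325),"f3"+n,4.5,1.2)
E
```

```text
over red t 26.09 tcp [0.4178 0.3499 0.0497] F [ 0.1 -0.2 -1.3] w 0.0376
 t 26.8 tcp [ 0.4184  0.3509 -0.0167] F [-0.3 -0.1 -1.1] w 0.0374
 t 27.05 tcp [ 0.4184  0.3512 -0.0199] F [ 0.3  0.2 -0.3] w 0.0379
 t 27.3 tcp [ 0.4179  0.3509 -0.0219] F [-0.7  0.2 -1.1] w 0.038
 t 27.55 tcp [ 0.4181  0.351  -0.0235] F [-0.4  0.2 -2. ] w 0.0379
 t 27.8 tcp [ 0.4181  0.3509 -0.0235] F [-3.4 -1.7 10.8] w 0.0375
open t 28.31 tcp [ 0.4179  0.3508 -0.0252] F [ 0.   0.4 -0.2] w 0.0603
up t 29.29 tcp [0.4171 0.3502 0.099 ] F [ 0.5 -0.7 -0.1] w 0.0597
clear t 30.66 tcp [0.4499 0.0006 0.1995] F [-0.  -0.4 -0.5] w 0.0602
```

View pics/f2scene.png

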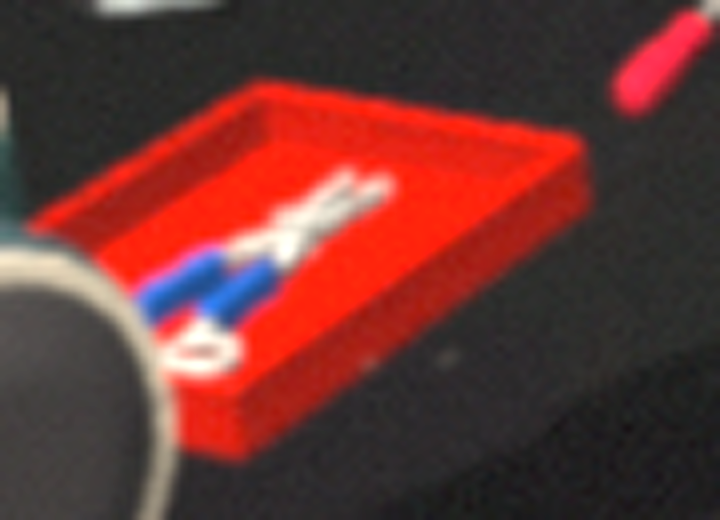

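View pics/ftop.png

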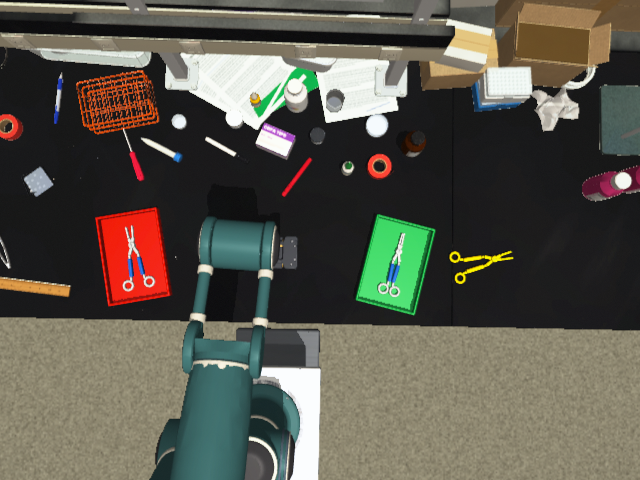

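View pics/f3top.png

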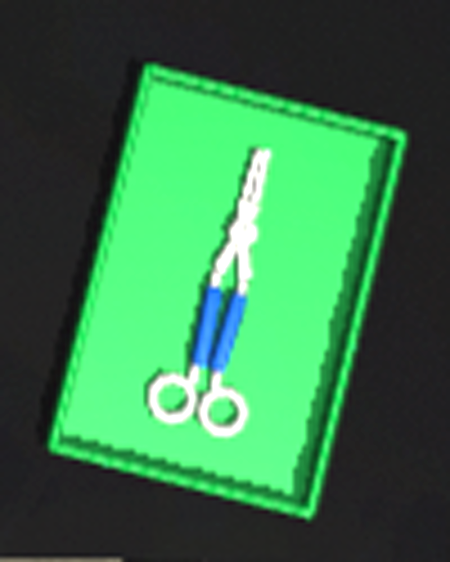

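Both pairs lie flat inside their trays: seized at px (136,258), free at (396,264). The sleeve centres of the free pair are about 5.2 px, or 14 mm, apart, so it is shut. The arm is clear, so I'll hand in.

```bash
python3 - <<'E'
from cell import manip,order
order.close_job();print(manip.state()["clock"])
E
```

```text
the job is handed in; nothing more can be done
the job is handed in; nothing more can be done
```

The free pair is lying squeezed shut in the green stock tray, the seized pair is in the red repair tray, and the job is handed in at about 31 s.

- **Squeeze test:** The left pair (first at pixel 236,236) held at about 38 mm over the sleeves under 6 N and again at 15 N, so it is the seized one. The right pair (first at pixel 302,211) closed to 24.1 mm at 6 N, so it is the free one.
- **Placing:** I lowered each pair until it touched the tray floor, with a contact force of about 10–11 N, and only then opened the gripper. The last pictures show both pairs flat inside their trays. The free pair's sleeve centres are about 14 mm apart, which matches fully shut. The arm was clear and I left the yellow look-alike alone.
- **Height disagreement:** The first squeeze closed on air above the left pair. The camera depth showed the fingertips about 30 mm higher than the reported TCP height, and a light touch on the bench (11 N) put the offset at 30.5 mm. I used that correction from then on. The interface's tool length or z value looks wrong by that amount.

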